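# Carry the lidded parts can shut and tip its balls into the tray

## Robot

A 7-joint arm with a two-finger parallel gripper is mounted at the origin on a cart in front of the work surface, level with it; the furniture and walls round the work are solid. World frame = base frame: x ahead of the robot, y to its left, z up, the work surface at z = 0. Lengths are in m, angles in rad, forces in N, time in s.
With the tool pointing down it reaches from about 0.4 to 0.925 m from the base axis. Payload 5.6 kg.
Tool frame: the origin (TCP) lies midway between the tips of the shut fingers; the grasp point (between the pads) lies bot.hold_point_z behind it (bot.hold_point_z is the distance from the TCP to the grasp point, in m); z points along the fingers, y is the line along which they close (so a half turn about z gives the same grasp; the last joint's range is limited). The gripper opens to 85 mm and grips with 20 to 120 N. Pads are 22 mm wide; open, the fingers measure 114 mm over their backs; the gripper's body (76 mm by 85 mm) begins 54 mm behind the grasp point. The pads swing forward as they close: fully open they stand 13 mm farther back than shut.
Start: joints at [-1.239, 0.468, -0.012, 1.603, 0.006, 1.071, -0.056], TCP at [0.238, 0.605, 0.231] pointing down, gripper open.
Joint ranges: [-2.53, 2.53], [-0.31, 2.02], [-1.57, 1.55], [0.28, 2.44], [-1.29, 4.43], [0.15, 1.84], [-2.92, 2.92]. Speed limits (rad/s): [2.57, 2.57, 3.14, 3.14, 3.14, 3.14, 3.14].

## Interface

Orientations are given as a rotation vector (axis times angle).
In Python, from station import sensors, viewer, workorder, bot gives the robot as it stands.
- The arm moves only by the tool carry_out, never from a script. Its argument "series" is one flat list of numbers, 4 for each row, row after row: the shift along the tool's x, y, z scaled (see below), then the turn about the tool's z scaled (see below). A call has 1 to 20 rows; each row is the pose to reach, as a shift and turn from the pose commanded when the call began, along the tool's axes at that moment; what a row does not reach only later rows make up. The controller multiplies each number of a shift by 10 cm and each number of a turn by 45 degrees. A row lasts 1/10 s, in which the tool goes at most 50 mm and 8.59 degrees, less where a joint would pass 70% of its speed; a pose out of reach is approached as far as the arm can. A call with a number of a shift or a turn outside -1 to 1 is refused whole. A call with a gripper value outside its range is refused whole. "jaw" is the closure in counts, from 0 (fully open) to 255 (shut), set as the call begins (left out, the last holds). The fingers move at their own pace and stop on an object; "squeeze" is the grip in N (left out, the last holds). Time passes only in rows, so rows that repeat a pose let the fingers close. It gives the time, the measured TCP pose, the force, the opening and the grip force at its end, in the units of the state.
- sensors.state(): the state, without advancing time (a new reading comes with each control period).
- viewer.read_camera(name): name is "scene" or "top" or "wrist"; returns a dict with "img" (480x640x3 uint8, red, green, blue), "K" (3x3 intrinsics, pixels), "D" ([k1, k2, p1, p2, k3] as OpenCV has them; the pictures are not rectified), "cam_to_world" (4x4, takes a point from camera to world coordinates); the wrist camera has in their place "tool_from_camera" (4x4, takes a point from camera to tool coordinates, whose origin is the TCP and whose axes are the flange's). Camera axes: x right, y up, looking along -z (the intrinsics and any distortion apply to the point x, -y, -z); pixel columns grow to the right and rows downward; lengths in m; the calibration is good to about 2 mm. A picture is of the moment at which its call begins: read the wrist's pose just before it. There is no depth.
- workorder.finish_job(): hands the job in; it is judged then, once.
The state is a dict: "time_s": time; "joints": joint angles; "joint_velocities": joint speeds; "tau": joint torques, N m; "ee_pos": TCP position; "eef_rot": TCP orientation; "contact_force": force on the tool from outside, world axes, zero at the start; "moment": the same for the moment, N m; "width": opening from 0.0 (shut) to 1.0 (fully open); "gripper_force": force on a finger pad.
Only numpy, scipy, OpenCV 4.12 (cv2) and the standard library are available. Lean on these libraries where they do the work, as an engineer would, in place of code of your own. Each camera call takes 0.05 s, during which the arm holds its last target. There are 200 camera calls.

## Task

Take the grey lidded can from its sloping rest by pinching the lid's lug against the short tab, so that the loose lid stays shut, and stand it level on the plywood landing plate beside the metal tray. Only there slide the lid fully open, pinch it open against the tall tab, and tip all three steel balls over the can's mouth into the tray. Then stand the can upright on the middle of the landing plate again and let go, leaving the offcut, bolt and nut in between where they are.

Things in the scene. Friction and masses are not known exactly. Their poses are not given: they have to be found in the camera images.
- can_center (a point): Grey sheet-steel can, 120 (x) x 66 (y) x 55 mm (z) without its handle plates; 0.34 kg with lid. Centre of its box, 27.5 mm above its underside. The can's axes: z out of its top, -x towards its mouth. On the rest it leans 22 degrees, mouth end low. Inside, a ramp rises at 26 degrees to the mouth, so the balls lie at the back and roll out only when it is tipped mouth-down about 45 degrees.
- short_tab (a point): Short fixed upright plate of the can's handle, on a bridge over the lid: 6 (x) x 26 (y) mm, 61 to 88 mm above the can's underside. This point: its middle, 77 mm above the underside, at x = -13, y = 0 of the can. The bridge below it reaches 66 mm. Fingers closing along the can's x can pinch short tab and lug together (12.5 mm) to lift the can with its lid shut. Axes as the can's.
- lid_lug (a point): Upright lug on the steel lid, 6 (x) x 26 (y) mm, 58 to 116 mm above the can's underside; this point is 87 mm above it, at x = -6.5 mm of the can when shut. It then stands just behind (+x of) the short tab and overtops it by 28 mm, where a finger can push it back to +x. The lid's flat top is 58 mm and its side rails 61 mm above the underside. Axes as the can's.
- tall_tab (a point): Tall fixed upright plate at the back of the can's handle: 6 (x) x 26 (y) mm, 55 to 116 mm above the can's underside. This point: 100 mm above the underside, at x = +50, y = 0 of the can. With the lid fully open the lug stands right in front of it, and both can be pinched together (12.5 mm), fingertips above the 88 mm high short tab. Axes as the can's.
- mouth (a point): Middle of the mouth sill over which the balls leave the can: x = -60 mm, 46.5 mm above the can's underside. The mouth, covered by the shut lid, is 60 mm wide. Axes as the can's.
- lid (a joint): Slide of the lid along the can's x, m: 0 shut, 0.050 fully open (moved to +x, away from the mouth, lug against the tall tab). It is loose (friction about 0.1 N): unless held it slides by itself when the can is tilted; tipping mouth-down slides it shut.
- landing (a point): Centre of the top of the flat plywood landing plate, 136 x 96 mm, top 12 mm above the bench, part of the fixed stand. Axes of the stand: z up, -x towards its tray. The can stands here with its mouth towards the tray.
- tray (a point): Centre of the inner floor (9 mm above the bench) of the bare aluminium tray on the same stand, 137 mm to -x of landing. Inside 130 (x) x 114 mm (y), outside 136 x 120, walls 3 mm thick, rim 40 mm above the bench. Axes as landing.
- rest: Fixed steel rest with a sloping board 136 x 90 mm, its low end with a stop lip towards its -x; origin on the bench below the middle of the board, which there is 50 mm high. The can starts on it, its mouth at the low end, turned about z like the rest.
- offcut_center (a point): Bystander: small wooden finger-jointed block 122 x 45 x 26 mm lying between rest and stand; its centre. Leave it alone.
- bolt_center (a point): Bystander: bolt standing on its head, 21 mm wide, 67 mm high; its mid-height. Leave it alone.
- nut_center (a point): Bystander: hex nut, 22 mm wide, 10 mm high; its centre. Leave it alone.
- ball_0_center (a point): Steel ball, 16 mm across, 17 g; starts in the closed can, at its back. Its centre.
- ball_1_center (a point): Steel ball, 16 mm across, 17 g; starts in the closed can, at its back. Its centre.
- ball_2_center (a point): Steel ball, 16 mm across, 17 g; starts in the closed can, at its back. Its centre.

How it is judged:
On the way, in this order (a step that is already met when the one before it is completed fails the run):
1. the can is lifted off the rest with its lid shut (height (world z) of can_center above 0.13 m and value of joint lid below 0.006 m), for 0.1 s.
2. the can stands level on the landing plate, its lid still shut (horizontal distance between can_center and landing below 0.03 m and angle between can_center's own z axis and vertical below 0.08 rad and z of can_center in the frame of landing below 0.034 m and value of joint lid below 0.006 m), for 0.2 s.
3. the lid is slid fully open while the can stands on the landing plate (horizontal distance between can_center and landing below 0.045 m and angle between can_center's own z axis and vertical below 0.08 rad and z of can_center in the frame of landing below 0.034 m and value of joint lid above 0.043 m), for 0.1 s.
4. the can is tipped by more than 30 degrees with the lid open (angle between can_center's own z axis and vertical above 0.52 rad and value of joint lid above 0.035 m), for 0.1 s.
At the end, for the whole second after the job is handed in: All three balls are inside the tray, their centres below its rim; the can stands upright (within 5 degrees) on the landing plate, its centre within 30 mm of the plate's centre, released (lid open or shut) (horizontal distance between can_center and landing below 0.03 m and angle between can_center's own z axis and vertical below 0.08 rad and z of can_center in the frame of landing below 0.034 m and x of ball_0_center in the frame of tray between -0.065 and 0.065 m and y of ball_0_center in the frame of tray between -0.057 and 0.057 m and z of each of ball_0_center, ball_1_center, ball_2_center in the frame of tray below 0.03 m and x of ball_1_center in the frame of tray between -0.065 and 0.065 m and y of ball_1_center in the frame of tray between -0.057 and 0.057 m and x of ball_2_center in the frame of tray between -0.065 and 0.065 m and y of ball_2_center in the frame of tray between -0.057 and 0.057 m); the robot touches nothing.
It fails at once if the lid comes open (more than 10 mm) while the can is away from the stand (horizontal distance between can_center and landing above 0.18 m and value of joint lid above 0.01 m).
It fails at once if the offcut is knocked or moved by more than 25 mm (distance of offcut_center from where it was at the start of the episode above 0.025 m).
It fails at once if the bolt is knocked or moved by more than 25 mm (distance of bolt_center from where it was at the start of the episode above 0.025 m).
It fails at once if the nut is knocked or moved by more than 25 mm (distance of nut_center from where it was at the start of the episode above 0.025 m).
It also fails if it takes over 58 s, if anything falls off the work surface, if the arm or the gripper's body presses on something with over 40 N, if the wrist force passes 120 N, or if a joint passes its speed limit or range.

## Working session

There is one attempt and no reset: what is moved stays moved. The work goes in short steps, Python scripts to look and compute and a tool call to move; the robot and the scene stay as the last step left them, time stands still between calls to the robot, and variables do not carry over. Pictures are saved under pics/ and viewed, at most 10 in all, crops included, and the job is handed in when it is done.

Besides the shell and the picture viewer there is one more tool, called after "Request:" as name(argument=value, ...), one argument or row to a line, values as JSON. carry_out: Moves the arm, as the interface text tells. Shifts and turns lie within -1 to 1; 1 stands for 10 cm of shift or 45 degrees of turn. Its arguments: {"type":"object","properties":{"series":{"type":"array","items":{"type":"number"}},"jaw":{"type":"number"},"squeeze":{"type":"number"}},"required":["series"]}

```bash
ls; mkdir -p pics
python3 - <<'E'
from station import sensors, viewer, workorder, bot
import cv2,numpy as np
print(sensors.state()); print(bot.hold_point_z)
ims=[]
for n in ["scene","top"]:
    c=viewer.read_camera(n); np.savez(f"{n}.npz",**c); cv2.imwrite(f"pics/{n}0.png",c["img"][:,:,::-1]); print(n,c["K"],c["D"],c["cam_to_world"])
c=viewer.read_camera("wrist"); print(c["K"],c["D"],c["tool_from_camera"])
cv2.imwrite("pics/wrist0.png",c["img"][:,:,::-1])
E
```

```text
pics
{'time_s': 0.0, 'joints': array([-1.23900611,  0.46835449, -0.01160357,  1.6036389 ,  0.00601532,
        1.07137864, -0.05632472]), 'joint_velocities': array([ 0.00053149,  0.00094573, -0.00070422, -0.0001203 ,  0.00229821,
       -0.00153322,  0.00066688]), 'tau': array([-2.51658512e-04, -5.32386231e+01,  2.14446156e-02, -2.51310378e+01,
        1.14641621e-02,  7.81402225e-03, -1.41396245e-05]), 'ee_pos': array([0.23781356, 0.60433496, 0.23034672]), 'eef_rot': array([-5.85368064e-01, -3.08638012e+00,  2.72466012e-03]), 'contact_force': array([ 0.14326751, -0.01836245,  0.83242728]), 'moment': array([-0.0390466 ,  0.00631762,  0.03490536]), 'gripper_force': 0.0, 'width': 0.9970113530296614}
0.0187
scene [[572.97292078   0.         315.58452517]
 [  0.         572.97292078 229.66506202]
 [  0.           0.           1.        ]] [0.06161964 0.         0.         0.         0.        ] [[-0.53638584  0.3732733  -0.75693941 -0.29157573]
 [-0.8439213  -0.22730354  0.48593202  0.59314538]
 [ 0.00933044  0.89944435  0.43693569  0.59051986]
 [ 0.          0.          0.          1.  
[... 159 characters left out ...]
     0.         0.         0.       ] [[ 0.17597049  0.96106363 -0.21305184  0.30269476]
 [-0.98437836  0.17307185 -0.03233241  0.09180292]
 [ 0.00579977  0.21541317  0.97650577  1.01187692]
 [ 0.          0.          0.          1.        ]]
[[407.35853415   0.         321.44369697]
 [  0.         407.35853415 239.19181426]
 [  0.           0.           1.        ]] [-0.08348336  0.          0.          0.          0.        ] [[-3.39129439e-04  9.48419106e-01  3.17019060e-01  8.14892475e-02]
 [ 9.99999879e-01  4.34939163e-04 -2.31453638e-04  1.66377588e-03]
 [-3.57399057e-04  3.17018943e-01 -9.48419138e-01 -1.42434305e-01]
 [ 0.00000000e+00  0.00000000e+00  0.00000000e+00  1.00000000e+00]]
```

View pics/scene0.png

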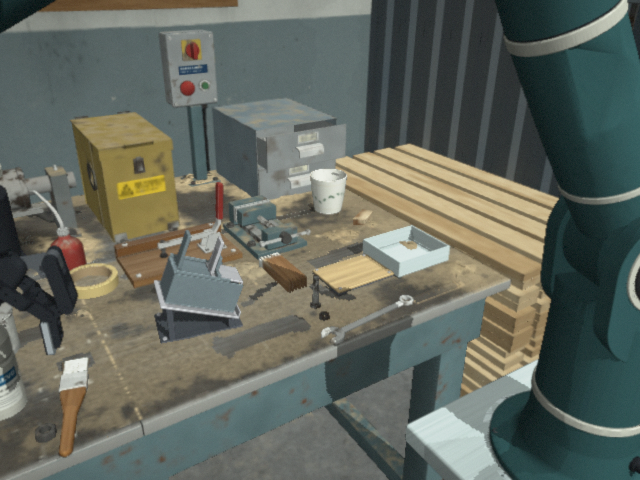

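View pics/top0.png

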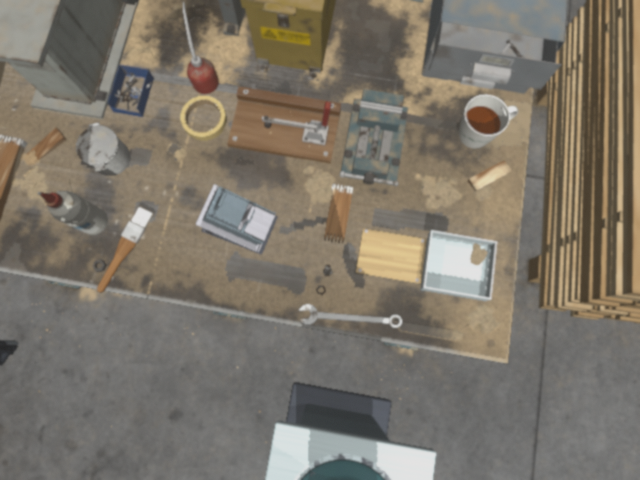

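The scene view shows the can on its rest at about (200,290), the offcut at (285,272), the bolt at (315,290), the nut at (324,316), the plate at (355,272) and the tray at (407,252). In the top view the can is at (237,217), the plate at (390,255), the tray at (460,265), the bolt at (327,270) and the offcut at (339,215).

```bash
cat > h.py <<'E'
import numpy as np, cv2
from scipy.spatial.transform import Rotation as R
def ray(c,uv,T=None):
    T=c["cam_to_world"] if T is None else T
    p=cv2.undistortPoints(np.array(uv,float).reshape(-1,1,2),np.array(c["K"]),np.array(c["D"])).reshape(-1,2)
    d=np.c_[p[:,0],-p[:,1],-np.ones(len(p))]@np.array(T)[:3,:3].T
    return np.array(T)[:3,3],d/np.linalg.norm(d,axis=1)[:,None]
def onz(c,uv,z,T=None):
    o,d=ray(c,uv,T); return o+d*((z-o[2])/d[:,2])[:,None]
def tri(r1,r2):
    (o1,d1),(o2,d2)=r1,r2; out=[]
    for a,b in zip(d1,d2):
        s=np.linalg.lstsq(np.c_[a,-b],o2-o1,rcond=None)[0]; p,q=o1+s[0]*a,o2+s[1]*b; out.append(np.r_[(p+q)/2,np.linalg.norm(p-q)])
    return np.array(out)
def proj(c,P,T=None):
    T=np.linalg.inv(c["cam_to_world"] if T is None else T); P=np.atleast_2d(P)@T[:3,:3].T+T[:3,3]
    return cv2.projectPoints(P*[1,-1,-1],np.zeros(3),np.zeros(3),np.array(c["K"]),np.array(c["D"]))[0].reshape(-1,2)
def tool_T(st):
    T=np.eye(4); T[:3,:3]=R.from_rotvec(st["eef_rot"]).as_matrix(); T[:3,3]=st["ee_pos"]; return T
E
python3 - <<'E'
from h import *
s=dict(np.load("scene.npz")); t=dict(np.load("top.npz"))
def mask(c,box,lo,hi):
    h=cv2.cvtColor(c["img"],cv2.COLOR_RGB2HSV); m=cv2.inRange(h,lo,hi); k=np.zeros_like(m); x0,y0,x1,y1=box; k[y0:y1,x0:x1]=m[y0:y1,x0:x1]
    k=cv2.morphologyEx(k,cv2.MORPH_OPEN,np.ones((3,3)))
    ct=max(cv2.findContours(k,0,2)[0],key=cv2.contourArea); return ct
ct=mask(t,(345,215,430,295),(10,70,150),(30,255,255))
b=cv2.boxPoints(cv2.minAreaRect(ct)); P=onz(t,b,0.012); print("plate",b.round(),P.round(3),P.mean(0))
ct=mask(t,(415,220,505,310),(0,0,150),(179,60,255))
b=cv2.boxPoints(cv2.minAreaRect(ct)); P=onz(t,b,0.04); print("tray",b.round(),P.round(3),P.mean(0))
print("can", onz(t,[(199,218),(217,186),(275,215),(262,250)],0.05).round(3))
print(tri(ray(t,[(237,217),(327,270),(321,290),(339,215)]),ray(s,[(200,290),(315,290),(324,316),(285,272)])).round(3))
for n,c,bx in(("s",s,(140,220,460,370)),("t",t,(190,170,510,310))):
    x0,y0,x1,y1=bx; cv2.imwrite(f"pics/{n}c.png",cv2.resize(c["img"][y0:y1,x0:x1,::-1],None,fx=2.5,fy=2.5,interpolation=cv2.INTER_CUBIC))
a,b_=cv2.imread("pics/sc.png"),cv2.imread("pics/tc.png")
cv2.imwrite("pics/both.png",cv2.resize(np.vstack([a,b_]),None,fx=.8,fy=.8))
E
```

```text
plate [[354. 273.]
 [362. 227.]
 [427. 238.]
 [419. 284.]] [[ 0.465  0.056  0.012]
 [ 0.564  0.056  0.012]
 [ 0.565 -0.081  0.012]
 [ 0.466 -0.078  0.012]] [ 0.51492704 -0.01142971  0.012     ]
tray [[422. 293.]
 [430. 229.]
 [500. 238.]
 [492. 302.]] [[ 0.444 -0.081  0.04 ]
 [ 0.577 -0.081  0.04 ]
 [ 0.583 -0.225  0.04 ]
 [ 0.45  -0.221  0.04 ]] [ 0.51332904 -0.15198581  0.04      ]
can [[0.514 0.387 0.05 ]
 [0.587 0.366 0.05 ]
 [0.547 0.236 0.05 ]
 [0.471 0.247 0.05 ]]
[[0.525 0.306 0.065 0.004]
 [0.457 0.112 0.037 0.   ]
 [0.418 0.118 0.004 0.   ]
 [0.58  0.107 0.012 0.003]]
```

View pics/both.png

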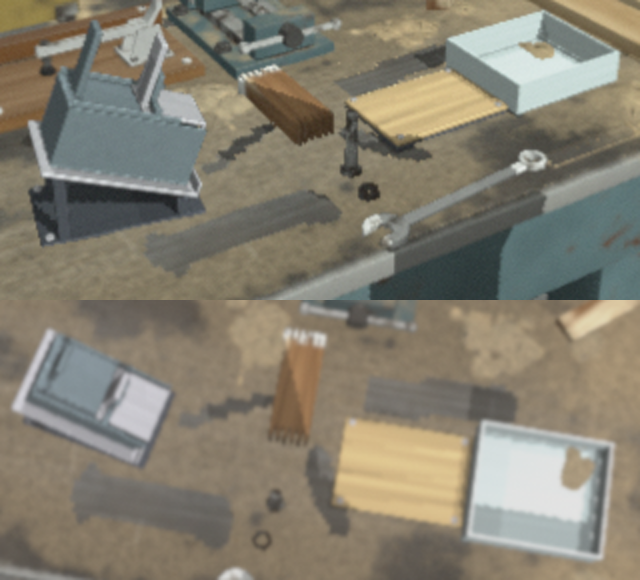

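The crop shows the can's mouth end low, at lower right in the top view, and the lug and tabs across its middle. The bolt and nut stand just left of the plate. The plate centre is about (0.515, -0.011), with stand +x along world +y.

Request:
carry_out(
  series=[-0.48,-0.21,-0.1,0,-0.95,-0.42,-0.25,0,-0.95,-0.42,-0.25,0,-0.95,-0.42,-0.25,0],
)

```text
time_s: 0.55
ee_pos: [0.3132, 0.5297, 0.2569]
eef_rot: [0.592, 3.084, 0.001]
contact_force: [0.1, 1.3, 0.6]
width: 0.997
gripper_force: 0.0
```

Request:
carry_out(
  series=[-0.48,-0.21,-0.1,0,-0.95,-0.42,-0.25,0,-0.95,-0.42,-0.25,0],
)

```text
time_s: 0.85
ee_pos: [0.3885, 0.4539, 0.2825]
eef_rot: [0.595, 3.081, 0.0]
contact_force: [0.8, -0.1, 0.0]
width: 1.003
gripper_force: 0.0
```

Request:
carry_out(
  series=[-0.48,-0.21,-0.1,0,-0.95,-0.42,-0.25,0,-0.95,-0.42,-0.25,0],
)

```text
time_s: 1.15
ee_pos: [0.4615, 0.3796, 0.3075]
eef_rot: [0.596, 3.081, 0.0]
contact_force: [-0.4, 0.6, 1.0]
width: 0.996
gripper_force: 0.0
```

Request:
carry_out(
  series=[-0.48,-0.21,-0.05,0.1,-0.95,-0.42,-0.1,0.2,-0.95,-0.42,-0.1,0.4,-0.95,-0.42,-0.1,0.6,-0.95,-0.42,-0.1,0.8,-0.95,-0.42,-0.1,1,-0.95,-0.42,-0.1,1],
)

```text
time_s: 1.85
ee_pos: [0.5288, 0.3116, 0.3155]
eef_rot: [-1.72, -2.628, 0.001]
contact_force: [-0.4, 0.3, -0.4]
width: 0.997
gripper_force: 0.0
```

Request:
carry_out(
  series=[0,0,0,0.15,0,0,0,0.3,0,0,0,0.5,0,0,0,0.7,0,0,0,0.9,0,0,0,0.9,0,0,0,0.9],
)

```text
time_s: 2.55
ee_pos: [0.5295, 0.3105, 0.3159]
eef_rot: [-2.52, -1.876, 0.001]
contact_force: [0.6, -0.0, 0.2]
width: 0.996
gripper_force: 0.0
```

Run:
```python
from station import sensors, viewer
from h import *
st=sensors.state(); c=viewer.read_camera("wrist"); T=tool_T(st)@c["tool_from_camera"]
print(st["time_s"],st["ee_pos"],st["joints"].round(2),T[:3,3]); print(tool_T(st).round(3))
np.savez("w1.npz",T=T,**{k:c[k] for k in("img","K","D")}); cv2.imwrite("pics/w1.png",c["img"][:,:,::-1])
```

```text
2.55 [0.5294547  0.31050724 0.31593831] [-0.89  0.34  0.4   1.62 -0.14  1.21 -0.75] [0.55375378 0.39027538 0.45835134]
[[ 0.287  0.958 -0.     0.529]
 [ 0.958 -0.287 -0.     0.311]
 [-0.    -0.    -1.     0.316]
 [ 0.     0.     0.     1.   ]]
```

View pics/w1.png

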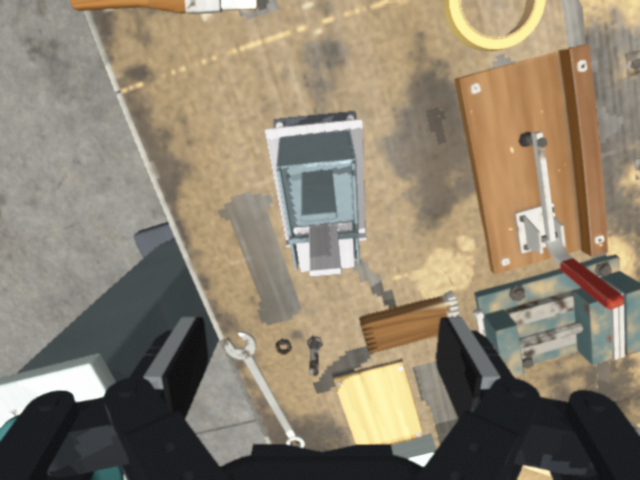

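The wrist view has the can upright in the image. The tall tab spans about columns 303-337, its top edge at row 213. The lug spans columns 309-341, its top edge at row 270. I'll take a second view from 8 cm further along.

Request:
carry_out(
  series=[-0.4,0,0.2,0,-0.8,0,0.4,0,-0.8,0,0.4,0,-0.8,0,0.4,0],
)

```text
time_s: 3.0
ee_pos: [0.5066, 0.2323, 0.2763]
eef_rot: [-2.524, -1.87, -0.0]
contact_force: [0.4, 1.4, -0.0]
width: 0.997
gripper_force: 0.0
```

Run:
```python
from station import sensors, viewer
from h import *
st=sensors.state(); c=viewer.read_camera("wrist"); T=tool_T(st)@c["tool_from_camera"]
print(st["time_s"],st["ee_pos"])
np.savez("w2.npz",T=T,**{k:c[k] for k in("img","K","D")})
a=cv2.resize(np.load("w1.npz")["img"][100:290,250:390,::-1],None,fx=2.8,fy=2.8,interpolation=cv2.INTER_CUBIC)
w2=c["img"][:,:,::-1]
p=proj(c,[[0.53,0.31,0.1]],T)[0]; print(p)
x0=max(0,int(p[0])-70);y0=max(0,int(p[1])-95); print(x0,y0)
b=cv2.resize(w2[y0:y0+190,x0:x0+140],None,fx=2.8,fy=2.8,interpolation=cv2.INTER_CUBIC)
h=max(len(a),len(b)); b=cv2.copyMakeBorder(b,0,h-len(b),0,0,0)
cv2.imwrite("pics/ab.png",np.hstack([a,b])); cv2.imwrite("pics/w2.png",w2)
```

```text
3.0 [0.50655855 0.23234287 0.27632879]
[321.10179009 107.34985482]
251 12
```

View pics/ab.png

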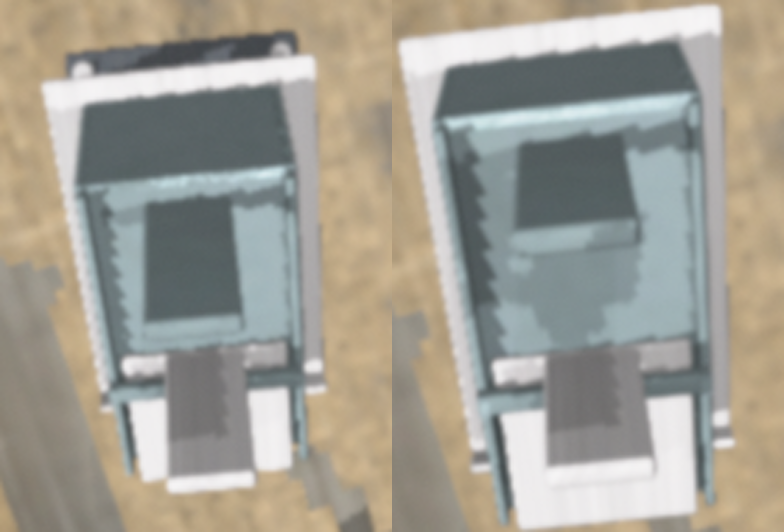

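The crops show the bright top faces of the tall tab and of the lug clearly in both views. In the crop the tall tab is at (143-244, 314-333) and (513-636, 220-251). The lug is at (166-254, 470-491) and (548-654, 459-482).

Run:
```python
from h import *
a=np.load("w1.npz"); b=np.load("w2.npz")
L=np.array([(143,318),(241,314),(244,328),(145,333),(166,477),(253,470),(254,486),(168,491)])
Rr=np.array([(121,230),(242,220),(244,243),(123,251),(156,468),(261,459),(262,475),(157,482)])
f=lambda p,o:(p+.5)/2.8-.5+np.array(o)
P=tri(ray(a,f(L,(250,100)),a["T"]),ray(b,f(Rr,(251,12)),b["T"])); print(P.round(4))
tt=P[:4,:3].mean(0); lg=P[4:,:3].mean(0); print(tt,lg)
d=tt-lg; print("sep",np.linalg.norm(d),"yaw",np.degrees(np.arctan2(d[1],d[0])),"pitch",np.degrees(np.arcsin(d[2]/np.linalg.norm(d))))
yv=[P[0]-P[1],P[3]-P[2],P[4]-P[5],P[7]-P[6]]; print([np.degrees(np.arctan2(v[1],v[0]))-90 for v in yv],[np.linalg.norm(v[:3]) for v in yv])
# fit can pose: yaw psi, tilt 22
for psi in (71,72,73,74):
    Rm=R.from_euler("z",psi,degrees=True)*R.from_euler("y",-22,degrees=True)
    o1=tt-Rm.apply([.05,0,.116-.0275]); o2=lg-Rm.apply([-.0065,0,.116-.0275]); print(psi,o1.round(4),o2.round(4))
```

```text
[[5.175e-01 3.222e-01 1.736e-01 1.000e-04]
 [5.419e-01 3.167e-01 1.761e-01 4.000e-04]
 [5.413e-01 3.123e-01 1.734e-01 8.000e-04]
 [5.167e-01 3.181e-01 1.731e-01 0.000e+00]
 [5.074e-01 2.701e-01 1.534e-01 9.000e-04]
 [5.318e-01 2.648e-01 1.529e-01 4.000e-04]
 [5.310e-01 2.620e-01 1.579e-01 2.000e-04]
 [5.071e-01 2.676e-01 1.579e-01 6.000e-04]]
[0.5293397  0.31733673 0.17404753] [0.51931139 0.26613064 0.1555137 ]
sep 0.05537267651817953 yaw 78.91931330762648 pitch 19.554941361274395
[np.float64(77.3275084834645), np.float64(76.5974074911062), np.float64(77.76332120965736), np.float64(76.92391294022227)] [np.float64(0.025108674943357903), np.float64(0.025318810354312996), np.float64(0.02496630048799425), np.float64(0.024476838947239152)]
71 [0.525  0.3048 0.0733] [0.5321 0.3032 0.0759]
72 [0.5253 0.3048 0.0733] [0.5314 0.3034 0.0759]
73 [0.5255 0.3047 0.0733] [0.5308 0.3036 0.0759]
74 [0.5257 0.3046 0.0733] [0.5301 0.3038 0.0759]
```

Request:
carry_out(
  series=[0.2,0,0.1,-0.03,0.47,0.02,0.3,-0.093,0.47,0.02,0.5,-0.093,0.47,0.02,0.8,-0.093,0.47,0.02,1,-0.093,0.47,0.02,1,-0.093,0.47,0.02,1,-0.093],
  jaw=0,
)

```text
time_s: 3.75
ee_pos: [0.5229, 0.2785, 0.1769]
eef_rot: [2.453, 1.962, 0.002]
contact_force: [0.3, -0.8, -0.4]
width: 1.003
gripper_force: 0.0
```

Request:
carry_out(
  series=[0,0,0.2,0,0,0,0.4,0,0,0,0.55,0,0,0,0.63,0,0,0,0.66,0,0,0,0.66,0,0,0,0.66,0],
)

```text
time_s: 4.45
ee_pos: [0.5229, 0.2776, 0.1111]
eef_rot: [2.455, 1.96, 0.002]
contact_force: [0.3, 0.2, 0.5]
width: 1.001
gripper_force: 0.0
```

Run:
```python
from station import sensors, viewer
from h import *
st=sensors.state(); print(st["ee_pos"],np.degrees(np.arctan2(*tool_T(st)[[1,0],0])),st["contact_force"])
c=viewer.read_camera("scene"); w=viewer.read_camera("wrist")
x=cv2.resize(c["img"][200:360,120:280],None,fx=2.5,fy=2.5,interpolation=cv2.INTER_CUBIC)
y=cv2.resize(w["img"],(533,400))[:,60:440]
cv2.imwrite("pics/g1.png",np.hstack([x,y])[:,:,::-1])
```

```text
[0.52294654 0.27756268 0.11110749] 77.2104593778184 [0.33714821 0.20839531 0.53646411]
```

View pics/g1.png

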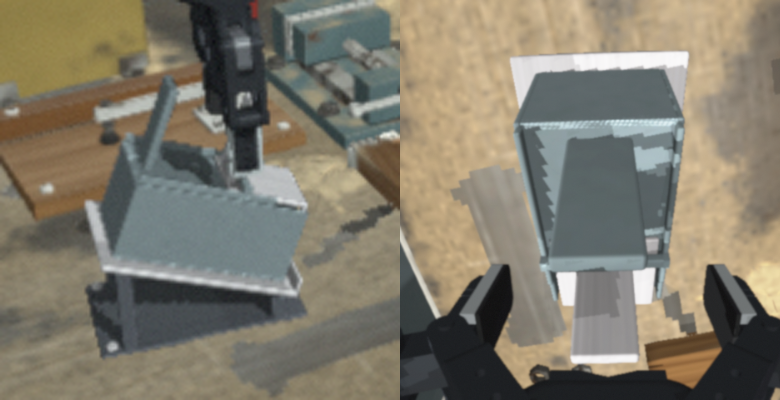

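The fingers straddle the lug: in the wrist crop the lug centre is at column 605 and the finger midpoint near 608. They clear the tall tab, so I'll close.

Request:
carry_out(
  series=[0,0,0,0,0,0,0,0,0,0,0,0,0,0,0,0,0,0,0,0,0,0,0,0,0,0,0,0,0,0,0,0],
  jaw=255,
  squeeze=60,
)

```text
time_s: 5.35
ee_pos: [0.5223, 0.2772, 0.1103]
eef_rot: [-2.455, -1.96, 0.0]
contact_force: [-1.3, -1.0, 1.5]
width: 0.293
gripper_force: 59.1
```

Request:
carry_out(
  series=[0,0,-0.05,0,0,0,-0.15,0,0,0,-0.25,0,0,0,-0.4,0,0,0,-0.6,0,0,0,-0.8,0,0,0,-0.9,0,0,0,-0.9,0,0,0,-0.9,0],
)

```text
time_s: 6.25
ee_pos: [0.522, 0.2772, 0.2001]
eef_rot: [-2.455, -1.96, 0.001]
contact_force: [-0.0, -0.6, -4.0]
width: 0.292
gripper_force: 59.0
```

Run:
```python
from station import sensors, viewer
from h import *
st=sensors.state(); print(st["ee_pos"],np.degrees(np.arctan2(*tool_T(st)[[1,0],0])),st["contact_force"])
c=viewer.read_camera("scene"); w=viewer.read_camera("wrist")
x=cv2.resize(c["img"][170:330,120:280],None,fx=2.5,fy=2.5,interpolation=cv2.INTER_CUBIC)
y=cv2.resize(w["img"],(533,400))[:,60:440]
cv2.imwrite("pics/g2.png",np.hstack([x,y])[:,:,::-1])
```

```text
[0.52198711 0.27717404 0.20010773] 77.21409123054977 [-0.04210251 -0.58449889 -4.0049377 ]
```

View pics/g2.png

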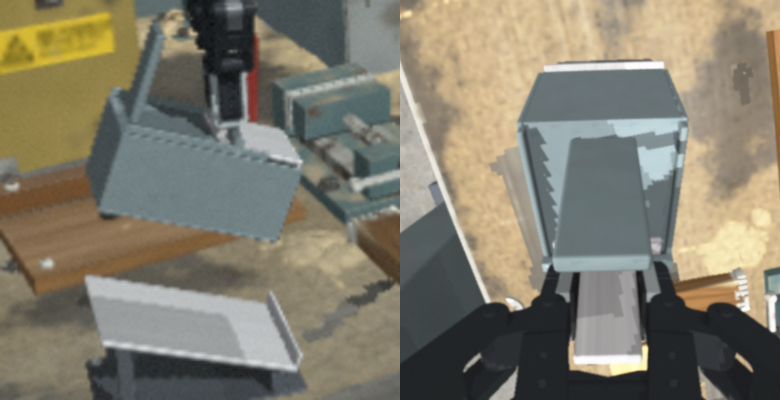

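The can is lifted with its lid shut and still tilted about 20° mouth-down. The rest is empty below it.

Request:
carry_out(
  series=[0,0,0,-0.1,0,0,0,-0.2,0,0,0,-0.296,0,0,0,-0.296,0,0,0,-0.296],
)

```text
time_s: 6.85
ee_pos: [0.5221, 0.2769, 0.1995]
eef_rot: [-2.213, -2.229, 0.002]
contact_force: [-0.2, -0.7, -2.9]
width: 0.294
gripper_force: 59.0
```

Request:
carry_out(
  series=[-0.15,0,0,0,-0.35,0,0,0,-0.6,0,0,0,-0.8,0,0,0,-1,0,0,0],
)

```text
time_s: 7.35
ee_pos: [0.5231, 0.1749, 0.2003]
eef_rot: [2.213, 2.229, -0.001]
contact_force: [0.4, -0.5, -4.4]
width: 0.289
gripper_force: 59.0
```

Request:
carry_out(
  series=[-0.25,0,0,0,-0.5,0,0,0,-0.75,0,0,0,-1,0,0,0],
)

```text
time_s: 7.75
ee_pos: [0.5238, 0.0749, 0.2003]
eef_rot: [2.213, 2.229, -0.0]
contact_force: [0.3, 0.6, -3.7]
width: 0.295
gripper_force: 59.1
```

Request:
carry_out(
  series=[-0.25,0,0,0,-0.5,0,0,0,-0.7,0,0,0,-0.85,0,0,0,-0.93,0,0,0,-0.93,0,0,0,-0.93,0,0,0],
)

```text
time_s: 8.45
ee_pos: [0.5249, -0.0153, 0.2003]
eef_rot: [-2.211, -2.231, -0.001]
contact_force: [0.5, 0.5, -3.3]
width: 0.289
gripper_force: 59.0
```

Run:
```python
from station import sensors, viewer
from h import *
st=sensors.state(); T=tool_T(st); print(st["time_s"],st["ee_pos"],np.degrees(np.arctan2(*T[[1,0],0])),st["contact_force"],st["joints"].round(2))
c=viewer.read_camera("scene"); w=viewer.read_camera("wrist"); t=viewer.read_camera("top")
np.savez("s3.npz",**c)
h=cv2.cvtColor(t["img"],cv2.COLOR_RGB2HSV)
x=cv2.resize(c["img"][150:310,270:470],None,fx=2.5,fy=2.5,interpolation=cv2.INTER_CUBIC)
y=cv2.resize(w["img"],(533,400))[:,80:380]
cv2.imwrite("pics/g3.png",np.hstack([x,y])[:,:,::-1])
```

```text
8.45 [ 0.52493711 -0.01526069  0.20029058] 90.52688765553093 [ 0.52947432  0.53124887 -3.28302856] [-0.4   0.3   0.43  1.96 -0.16  0.91  0.13]
```

View pics/g3.png

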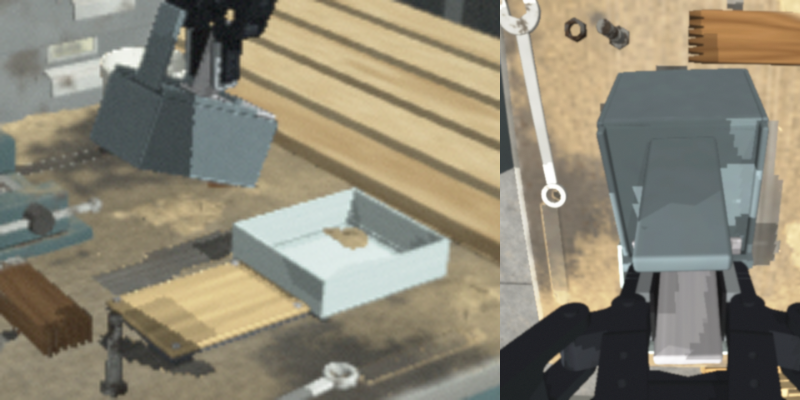

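The can hangs mouth-down over the plate. In the crop the tray rim corners are near (322,272), (233,230), (352,188) and (448,240). The plate corner is at (107,302) and the bolt at (112,350). I'll cross-check the stand's pose from this view.

Run:
```python
from h import *
s=np.load("s3.npz")
f=lambda p:(np.array(p)+.5)/2.5-.5+np.array([270,150])
P=onz(s,f([(322,273),(233,231),(352,188),(448,240)]),.04); print(P.round(4),P.mean(0))
print(onz(s,f([(107,302),(188,352),(310,313),(236,262)]),.012).round(4))
t=np.load("top.npz"); print(onz(t,[(354,273),(362,227),(427,238),(419,284)],.012).mean(0))
# tray rim corners in both.png top crop
g=lambda p:(np.array(p)-[0,300]+.5)/2-.5+np.array([190,170])
P=onz(t,g([(483,421),(614,443),(602,557),(468,538)]),.04); print(P.round(4),P.mean(0))
```

```text
[[ 0.4636 -0.0888  0.04  ]
 [ 0.5596 -0.0721  0.04  ]
 [ 0.5721 -0.214   0.04  ]
 [ 0.4532 -0.2153  0.04  ]] [ 0.5121462 -0.1475331  0.04     ]
[[ 0.555   0.056   0.012 ]
 [ 0.4589  0.0439  0.012 ]
 [ 0.4559 -0.0725  0.012 ]
 [ 0.5552 -0.0735  0.012 ]]
[ 0.51440431 -0.01159321  0.012     ]
[[ 0.5747 -0.0832  0.04  ]
 [ 0.5757 -0.2184  0.04  ]
 [ 0.4577 -0.2185  0.04  ]
 [ 0.453  -0.0841  0.04  ]] [ 0.51527711 -0.15105595  0.04      ]
```

Request:
carry_out(
  series=[-0.02,-0.05,0.2,0,-0.045,-0.11,0.4,0,-0.045,-0.11,0.6,0,-0.045,-0.11,0.8,0,-0.045,-0.11,0.95,0,-0.045,-0.11,0.97,0,-0.045,-0.11,0.97,0],
)

```text
time_s: 9.3
ee_pos: [0.5142, -0.0199, 0.1032]
eef_rot: [-2.21, -2.232, 0.001]
contact_force: [0.1, 0.2, -3.7]
width: 0.297
gripper_force: 59.3
```

Request:
carry_out(
  series=[0,0,0.02,0,0,0,0.04,0,0,0,0.06,0,0,0,0.08,0,0,0,0.1,0,0,0,0.1,0],
  squeeze=40,
)

```text
time_s: 9.9
ee_pos: [0.5146, -0.02, 0.0945]
eef_rot: [-2.211, -2.232, -0.002]
contact_force: [-2.0, -0.2, 8.5]
width: 0.294
gripper_force: 61.2
```

Request:
carry_out(
  series=[0,0,0.02,0,0,0,0.04,0,0,0,0.06,0,0,0,0.07,0,0,0,0.07,0],
)

```text
time_s: 10.4
ee_pos: [0.5165, -0.0173, 0.0926]
eef_rot: [-2.207, -2.233, -0.012]
contact_force: [-15.2, 7.4, 56.0]
width: 0.296
gripper_force: 69.1
```

Request:
carry_out(
  series=[0,0,-0.05,0,0,0,-0.12,0,-0.1,0,-0.12,0,-0.2,0,-0.12,0,-0.2,0,-0.12,0],
)

```text
time_s: 10.9
ee_pos: [0.5137, -0.0431, 0.0976]
eef_rot: [2.215, 2.227, -0.003]
contact_force: [-0.2, -0.3, -4.2]
width: 0.289
gripper_force: 61.1
```

Request:
carry_out(
  series=[0,0,0.02,0,0,0,0.04,0,0,0,0.04,0],
  squeeze=20,
  jaw=255,
)

```text
time_s: 11.2
ee_pos: [0.514, -0.0401, 0.0938]
eef_rot: [-2.21, -2.232, 0.001]
contact_force: [-0.5, 0.4, -4.0]
width: 0.292
gripper_force: 61.0
```

Run:
```python
from station import sensors
s=sensors.state(); print(s["ee_pos"],s["eef_rot"],s["contact_force"],s["moment"],s["gripper_force"])
```

```text
[ 0.51397448 -0.04010679  0.09376204] [-2.21017425e+00 -2.23161947e+00  1.19683384e-03] [-0.49107989  0.37419826 -3.96220252] [-0.1785895   0.00395898 -0.03673772] 61.03688567876816
```

Request:
carry_out(
  series=[0,0,0,0,0,0,0,0],
  squeeze=20,
  jaw=200,
)

```text
time_s: 11.4
ee_pos: [0.5143, -0.0401, 0.0942]
eef_rot: [-2.211, -2.232, 0.0]
contact_force: [-0.6, 0.2, -3.8]
width: 0.294
gripper_force: 61.0
```

Request:
carry_out(
  series=[0,0,0,0,0,0,0,0],
  squeeze=20,
  jaw=190,
)

```text
time_s: 11.6
ee_pos: [0.5143, -0.0402, 0.0943]
eef_rot: [2.211, 2.232, 0.0]
contact_force: [0.4, 1.3, -3.5]
width: 0.288
gripper_force: 61.0
```

Request:
carry_out(
  series=[0,0,0.02,0,0,0,0.04,0,0,0,0.04,0],
)

```text
time_s: 11.9
ee_pos: [0.515, -0.0396, 0.093]
eef_rot: [-2.21, -2.232, -0.004]
contact_force: [-7.2, 2.5, 22.8]
width: 0.29
gripper_force: 64.6
```

Request:
carry_out(
  series=[0.04,0,0.015,0,0.08,0,0.03,0,0.08,0,0.03,0],
)

```text
time_s: 12.2
ee_pos: [0.5155, -0.031, 0.09]
eef_rot: [-2.21, -2.233, -0.005]
contact_force: [-6.1, 4.0, 21.6]
width: 0.291
gripper_force: 66.2
```

Request:
carry_out(
  series=[0.05,0,0.02,0,0.1,0,0.04,0,0.1,0,0.04,0],
)

```text
time_s: 12.5
ee_pos: [0.5156, -0.0207, 0.0854]
eef_rot: [2.209, 2.233, 0.006]
contact_force: [-4.6, 3.9, 15.1]
width: 0.291
gripper_force: 65.5
```

Request:
carry_out(
  series=[0.04,0,0.02,0,0.08,0,0.04,0,0.08,0,0.04,0],
)

```text
time_s: 12.8
ee_pos: [0.5156, -0.0128, 0.0812]
eef_rot: [2.209, 2.233, 0.005]
contact_force: [-2.2, 3.8, 13.1]
width: 0.293
gripper_force: 65.3
```

Run:
```python
from station import sensors, viewer
from h import *
st=sensors.state(); print(st["ee_pos"],st["contact_force"],st["moment"])
c=viewer.read_camera("scene"); w=viewer.read_camera("wrist")
x=cv2.resize(c["img"][150:310,270:470],None,fx=2.5,fy=2.5,interpolation=cv2.INTER_CUBIC)
y=cv2.resize(w["img"],(533,400))[:,80:380]
cv2.imwrite("pics/g4.png",np.hstack([x,y])[:,:,::-1])
```

```text
[ 0.51559423 -0.01280774  0.08116564] [-2.23553317  3.77291604 13.14697543] [ 0.1078261   0.71271158 -0.10328282]
```

View pics/g4.png

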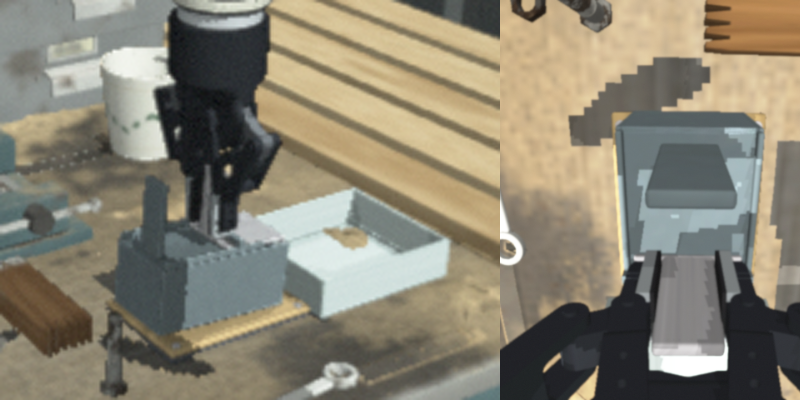

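The can is nearly level on the plate with its lid shut. The bolt is untouched at (112,350). A last small press, then I'll release.

Request:
carry_out(
  series=[0.02,0,0.015,0,0.03,0,0.02,0,0.03,0,0.02,0],
)

```text
time_s: 13.2
ee_pos: [0.5155, -0.0099, 0.0793]
eef_rot: [2.209, 2.233, 0.005]
contact_force: [-2.9, 3.1, 14.0]
width: 0.288
gripper_force: 65.6
```

Request:
carry_out(
  series=[0,0,0,0,0,0,0,0,0,0,0,0,0,0,0,0,0,0,0,0,0,0,0,0],
  jaw=100,
)

```text
time_s: 13.8
ee_pos: [0.514, -0.0114, 0.0772]
eef_rot: [-2.211, -2.231, 0.0]
contact_force: [0.3, -0.7, 0.5]
width: 0.607
gripper_force: 0.0
```

Request:
carry_out(
  series=[0,0,-0.15,0,0,0,-0.4,0,0,0,-0.7,0,-0.15,0,-0.7,0,-0.3,0,-0.7,0,-0.3,0,-0.7,0,-0.3,0,-0.7,0],
)

```text
time_s: 14.5
ee_pos: [0.5141, -0.0411, 0.1471]
eef_rot: [-2.212, -2.231, 0.0]
contact_force: [0.7, 0.4, -0.3]
width: 0.608
gripper_force: 0.0
```

Request:
carry_out(
  series=[0,0,0,0,0,0,0,0,0,0,0,0,0,0,0,0,0,0,0.15,0,0,0,0.3,0,0,0,0.36,0,0,0,0.36,0],
  jaw=255,
)

```text
time_s: 15.3
ee_pos: [0.5137, -0.0413, 0.1106]
eef_rot: [-2.21, -2.231, 0.002]
contact_force: [0.0, 0.7, 0.3]
width: -0.002
gripper_force: 0.0
```

Request:
carry_out(
  series=[0.06,0,0,0,0.12,0,0,0,0.18,0,0,0,0.24,0,0,0,0.3,0,0,0,0.36,0,0,0,0.42,0,0,0,0.48,0,0,0,0.54,0,0,0,0.59,0,0,0,0.64,0,0,0,0.67,0,0,0,0.7,0,0,0,0.72,0,0,0,0.74,0,0,0,0.74,0,0,0],
)

```text
time_s: 16.9
ee_pos: [0.5137, 0.0328, 0.1114]
eef_rot: [2.211, 2.232, 0.0]
contact_force: [-0.0, -1.9, 2.2]
width: 0.001
gripper_force: 0.9
```

Run:
```python
from station import sensors, viewer
from h import *
st=sensors.state(); print(st["time_s"],st["ee_pos"],st["contact_force"],st["moment"],np.degrees(np.arctan2(*tool_T(st)[[1,0],0])))
```

```text
16.9 [0.51374898 0.03276331 0.11136499] [-0.03040133 -1.93867907  2.15879848] [-0.34396148 -0.02325983  0.02302327] 90.534983027419
```

Request:
carry_out(
  series=[-0.05,0,0,0,-0.1,0,0,0,-0.1,0,-0.3,0,-0.1,0,-0.55,0,0.05,0,-0.55,0,0.175,0,-0.55,0,0.175,0,-0.55,0],
)

```text
time_s: 17.6
ee_pos: [0.5129, 0.0522, 0.1658]
eef_rot: [-2.207, -2.234, 0.0]
contact_force: [0.1, 0.6, 0.2]
width: 0.0
gripper_force: 0.0
```

Request:
carry_out(
  series=[0,0,0,0,0,0,0,0,0,0,0,0,0,0,0,0,0,0,0.2,0,0,0,0.4,0,0,0,0.55,0,0,0,0.63,0,0,0,0.63,0],
  jaw=70,
)

```text
time_s: 18.5
ee_pos: [0.5128, 0.0498, 0.1024]
eef_rot: [-2.211, -2.231, 0.003]
contact_force: [1.0, -0.9, 0.2]
width: 0.725
gripper_force: 0.0
```

Run:
```python
from station import sensors, viewer
from h import *
st=sensors.state(); print(st["time_s"],st["ee_pos"],st["contact_force"],st["width"])
c=viewer.read_camera("scene"); w=viewer.read_camera("wrist")
x=cv2.resize(c["img"][150:310,270:470],None,fx=2.5,fy=2.5,interpolation=cv2.INTER_CUBIC)
y=cv2.resize(w["img"],(533,400))[:,80:380]
cv2.imwrite("pics/g5.png",np.hstack([x,y])[:,:,::-1])
```

```text
18.5 [0.51280537 0.04981565 0.10240305] [ 0.97251194 -0.93285965  0.18444632] 0.7253636311678066
```

View pics/g5.png

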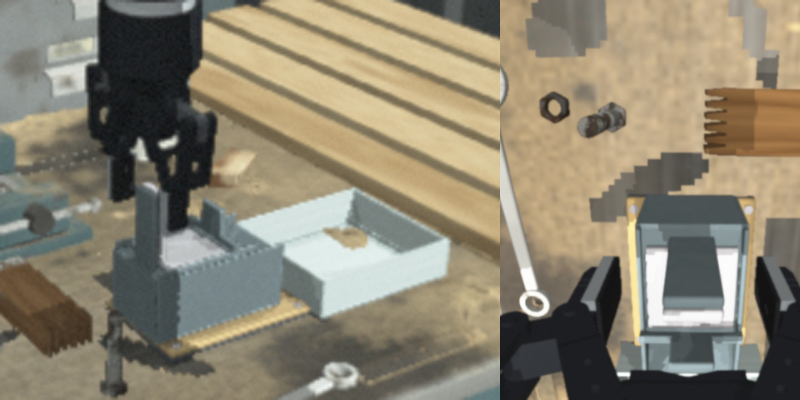

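The lid is open, with the lug against the tall tab and both between the fingers. In the wrist crop the tab's top edge is at row 297, about 4 mm towards -x of the pad centre, so I'll shift 4 mm and pinch.

Request:
carry_out(
  series=[-0.04,0,0,0,-0.04,0,0,0,-0.04,0,0,0,-0.04,0,0,0,-0.04,0,0,0,-0.04,0,0,0,-0.04,0,0,0],
  jaw=255,
  squeeze=30,
)

```text
time_s: 19.3
ee_pos: [0.5144, 0.046, 0.1039]
eef_rot: [2.21, 2.231, 0.002]
contact_force: [1.0, -1.7, 5.6]
width: 0.298
gripper_force: 33.7
```

Request:
carry_out(
  series=[0,0,-0.05,0,0,0,-0.1,0,0,0,-0.14,0,-0.1,0,-0.14,0,-0.2,0,-0.14,0,-0.29,0,-0.22,0,-0.37,0,-0.3,0,-0.47,0,-0.37,0,-0.57,0,-0.44,0,-0.68,0,-0.5,0,-0.79,0,-0.55,0,-0.79,0,-0.55,0],
)

```text
time_s: 20.5
ee_pos: [0.5145, -0.0348, 0.1593]
eef_rot: [2.213, 2.228, 0.001]
contact_force: [-0.6, 1.4, -1.3]
width: 0.297
gripper_force: 31.2
```

Run:
```python
from station import sensors, viewer
from h import *
st=sensors.state(); print(st["ee_pos"],st["contact_force"],st["moment"],st["width"])
c=viewer.read_camera("scene"); np.savez("s5.npz",**c)
# predicted can corner pixels for several tilts, and grey-blue mask check of the near side outline
g=cv2.cvtColor(c["img"],cv2.COLOR_RGB2GRAY)
ls=cv2.createLineSegmentDetector().detect(g[150:330,270:470])[0].reshape(-1,4)+[270,150,270,150]
L=np.hypot(ls[:,2]-ls[:,0],ls[:,3]-ls[:,1]); k=np.argsort(-L)[:22]
for i in k: print(ls[i].round(),L[i].round())
pv=np.r_[st["ee_pos"][0],st["ee_pos"][1],st["ee_pos"][2]+.012]
for th in (0,15,30,45):
    t=np.radians(th); ex=np.array([0,np.cos(t),np.sin(t)]); ez=np.array([0,-np.sin(t),np.cos(t)])
    f=lambda x,z,y: pv+ex*(x-.04675)+ez*(z-.104)+np.array([y,0,0])
    print(th,proj(c,[f(-.06,0,-.033),f(.06,0,-.033),f(.06,.055,-.033),f(-.06,.055,-.033)]).round().tolist())
```

```text
[ 0.51453276 -0.03482805  0.15927747] [-0.55303634  1.41587254 -1.30461143] [ 0.32452564  0.11008835 -0.04311078] 0.29706256416407095
[378. 201. 469. 247.] 102.0
[469. 229. 381. 187.] 97.0
[386. 186. 469. 224.] 91.0
[385. 155. 469. 189.] 90.0
[468. 210. 392. 176.] 84.0
[393. 173. 469. 206.] 82.0
[469. 178. 396. 150.] 78.0
[469. 193. 397. 164.] 78.0
[406. 151. 469. 174.] 67.0
[468. 293. 407. 316.] 66.0
[409. 327. 469. 303.] 64.0
[349. 328. 403. 304.] 59.0
[398. 277. 449. 259.] 54.0
[449. 244. 407. 221.] 48.0
[469. 165. 426. 149.] 45.0
[382. 266. 337. 266.] 45.0
[351. 288. 392. 274.] 43.0
[389. 272. 351. 285.] 41.0
[458. 235. 423. 219.] 39.0
[418. 304. 453. 290.] 38.0
[280. 255. 308. 277.] 36.0
[468. 198. 436. 187.] 34.0
0 [[414.0, 237.0], [367.0, 251.0], [368.0, 226.0], [416.0, 212.0]]
15 [[401.0, 251.0], [356.0, 252.0], [363.0, 225.0], [409.0, 226.0]]
30 [[387.0, 262.0], [346.0, 248.0], [359.0, 222.0], [399.0, 238.0]]
45 [[372.0, 270.0], [338.0, 242.0], [355.0, 218.0], [388.0, 248.0]]
```

```bash
cat > asc.py <<'E'
from h import *
def asc(img,x0,x1,y0,y1,sx=2,sy=3):
    h=cv2.cvtColor(cv2.medianBlur(img,3),cv2.COLOR_RGB2HSV)
    for y in range(y0,y1,sy):
        r=""
        for x in range(x0,x1,sx):
            H,S,V=h[y,x]
            r+="#" if V<45 else "C" if 80<=H<=120 and S>25 and V<150 else "W" if 75<=H<=120 and V>=150 else "p" if H<35 and S>60 and V>140 else "w" if S<40 and V>=150 else "."
        print(y,r)
E
python3 - <<'E'
from asc import *
asc(np.load("s5.npz")["img"],310,455,190,300)
E
```

```text
190 ....wwwwwwwwwwwwwwpp....#CCC..###.ppppp...pppppppppppppppp...pppppppppppp
193 p...wwwwwwwwwwwwwwpppp..#CCC..#CC.pppppppp....ppppppppppppppp...ppppppppp
196 ....wwwwwwwwwwwww.pppp.CCCCC..CCC.ppppppppppp....ppppppppppppppp....ppppp
199 .....wwwwwwwwwwwwpppppp.CCCC..CC#.pppppppppppppp....pppppppppppppppp...pp
202 ......wwwwwwwwwwwppppp.CCCCC...C....pppppppppppppppp...ppppppppppppppppp.
205 .....wwwwwwwwwww.pppppCCCCCC.Ww.p......pppppppppppppppp...ppppppppppppppp
208 .....wwwwwwwwwww...p..CCCCCWWppppppp......pppppppppppppppp...pppppppppppp
211 .....wwwwwwwwwwCC....CCCCCCW.pppp...pp......ppppppppppppppppp....pppppppp
214 ..........w....CCCC.CCCCCCwwpppppCCCC..pp......ppppppppppppppppp....ppppp
217 ..............CCCCCCCCCCCWw.w.pp.CCCC..ppppp......ppppppppppppppppp....pp
220 ..............CCCCCCCCCCCWWW.CCCCCCCC.ppppppppp......ppppppppppppppppp...
223 .............CCCCCCCCCCC.CCCWWW..CCC.ppppppppppppp......ppppppppppppppppp
226 ............CCCCCCCCCCCCCCCCCCCCw.CC..ppppppppp.wwwW.......pppppppppppppp
229 ............CCCCCCCCCCCCCCCCCCCCCCCCCC..pp.wWWWWWWW...Ww......ppppppppppp
232 ....
[... 1085 characters left out ...]
74 .........ppppppppppppppppppppppppppppppppp..WWWWww......ppppppppppppppppp
277 ...........ppppppppppppppppppppppppppp........................ppppppppppp
280 ..............ppppppppppppppppppp..................................pppppp
283 ................ppppppppppppp.......................................ppppp
286 ...................ppppp.............................................p...
289 .........................................................................
292 .........................................................................
295 ..............................................wwww.......................
298 .............................................wwww.ww.....................
```

The mask gives the front lower corner at (386,262), which matches the 30° prediction of (387,262). Tipping works as planned, so I'll continue to 60°.

Request:
carry_out(
  series=[-0.08,0,-0.03,0,-0.16,0,-0.05,0,-0.23,0,-0.065,0,-0.31,0,-0.075,0,-0.39,0,-0.08,0,-0.47,0,-0.085,0,-0.53,0,-0.083,0,-0.595,0,-0.08,0,-0.66,0,-0.07,0,-0.72,0,-0.06,0,-0.72,0,-0.06,0,-0.72,0,-0.06,0,-0.72,0,-0.06,0,-0.72,0,-0.06,0],
)

```text
time_s: 21.95
ee_pos: [0.5152, -0.1052, 0.1643]
eef_rot: [2.211, 2.231, 0.0]
contact_force: [0.2, 0.4, 1.6]
width: 0.296
gripper_force: 31.0
```

Run:
```python
from asc import *
from station import sensors, viewer
st=sensors.state(); print(st["time_s"],st["ee_pos"],st["contact_force"],st["width"])
c=viewer.read_camera("scene"); np.savez("s6.npz",**c)
asc(c["img"],320,455,180,280)
pv=st["ee_pos"]+[0,0,.012]
for th in (30,45,60):
    t=np.radians(th); ex=np.array([0,np.cos(t),np.sin(t)]); ez=np.array([0,-np.sin(t),np.cos(t)])
    f=lambda x,z,y: pv+ex*(x-.04675)+ez*(z-.104)+np.array([y,0,0])
    print(th,proj(c,[f(-.06,0,-.033),f(.06,0,-.033),f(.06,.055,-.033),f(-.06,.055,-.033)]).round().tolist())
t=viewer.read_camera("top"); np.savez("t6.npz",**t); 
d=cv2.absdiff(t["img"],np.load("top.npz")["img"]).max(2)[240:298,428:492]; print((d>40).sum())
```

```text
21.95 [ 0.51518599 -0.10515903  0.16433635] [0.15330189 0.41667163 1.60779025] 0.2961265474767128
180 wwwwwwwwwwwwwppppppppppp..pppppp.##CC...###..pppppppppppppp....ppppp
183 wwwwwwwwwwwwwpppppppppppppp...pp.CCCCC.C#CC.p...ppppppppppppppp...pp
186 wwwwwwwwwwwww..ppppppppppppppp..CCCCCC..#CCppppp...pppppppppppppppp.
189 wwwwwwwwwwwwwp....pppppppppppp.CCCCCC..C##.ppppppppp...ppppppppppppp
192 wwwwwwwwwwwwwppp.....pppppppp.CCCCCC....CC.pppppppppppp...pppppppppp
195 wwwwwwwwwwww.pppppp.CCC.ppp.CCCCCC.WW..w...ppppppppppppppp....pppppp
198 wwwwwwwwwwww.ppppp..CCCCCCCCCCCCCWW.ppppppp...pppppppppppppppp...ppp
201 .wwwwwwwwwwwppppp.CCCCCCCCCCCCC.WWpppppppppppp...ppppppppppppppppp..
204 wwwwwwwwwww.ppp.CCCCCCCCCCCCCCCCCpppppppppppppppp...pppppppppppppppp
207 wwwwwwwwwww.p..CCCCCCCCCCCCCCCCCC...pppppppppppppppp...ppppppppppppp
210 wwwwwwwwwww..CCCCCCCCCCCCCCCCCCCCCC....pppppppppppppppp....ppppppppp
213 ..wwwwww.....CCCCCCCCCCCCCCCCCCCCCCCCCCC.ppppppppppppppppp....pppppp
216 ..............CCCCCCCCCCCCCCCCCCCCCCCCCW....ppppppppppppppppp....ppp
219 ...............CCCCCCCCCCCCCCCCCCCCCCC..p......pp
[... 988 characters left out ...]
pppp..............C.....WWWWWWWWWWWWWWWWWWWWWWWwwpppp
264 .....ppppppppppppppppppp.....p..........WWWWWWWWWWWWWWWWWww.pppppppp
267 .ppppppppppppppppppppppppppppppp........WWWWWWWWWWWWWww..ppppppppppp
270 ppppppppppppppppppppppppppppppppppp.....WWWWWWWWWww......ppppppppppp
273 ppppppppppppppppppppppppppppppppppppp..WWWWWWw...ppppp.ppppppppppppp
276 .pp...pppppppppppppppppppppppppppp......W.............pppppppppppppp
279 ..pp.....ppppppppppppppppppppp................................pppppp
30 [[414.0, 251.0], [375.0, 237.0], [388.0, 212.0], [426.0, 228.0]]
45 [[399.0, 258.0], [368.0, 230.0], [385.0, 208.0], [415.0, 237.0]]
60 [[384.0, 261.0], [363.0, 221.0], [384.0, 202.0], [404.0, 243.0]]
2789
```

The tilt is about 60°, with the corner at (384,261). I'll give it a small wiggle, then raise it and look for the balls in the tray.

Request:
carry_out(
  series=[-0.06,0,0.01,0,-0.12,0,0.02,0,-0.12,0.05,0.02,0,-0.12,-0.05,0.02,0,-0.12,0,0.02,0,-0.12,0,-0.2,0,-0.12,0,-0.4,0,-0.12,0,-0.4,0,-0.12,0,-0.4,0],
)

```text
time_s: 22.95
ee_pos: [0.5147, -0.1169, 0.2037]
eef_rot: [-2.211, -2.232, 0.001]
contact_force: [-0.4, 0.1, -3.5]
width: 0.293
gripper_force: 30.5
```

Run:
```python
from asc import *
from station import sensors, viewer
st=sensors.state(); print(st["time_s"],st["ee_pos"],st["contact_force"],st["width"])
c=viewer.read_camera("scene"); np.savez("s7.npz",**c)
a=np.load("scene.npz")["img"]; d=cv2.absdiff(c["img"],a).max(2)
for y in range(226,270,2): print(y,"".join("x" if d[y,x]>45 else "-" if d[y,x]>20 else " " for x in range(380,452)))
t=viewer.read_camera("top"); np.savez("t7.npz",**t)
d=cv2.absdiff(t["img"],np.load("top.npz")["img"]).max(2)
for y in range(228,304,2): print(y,"".join("x" if d[y,x]>45 else "-" if d[y,x]>20 else " " for x in range(420,500)))
```

```text
22.95 [ 0.51467704 -0.11687568  0.20369206] [-0.42461257  0.11945237 -3.46523338] 0.29296934216004306
226 xxxxxxxxxxxxxxxxxxx---xxxxx-                                            
228 xxxxxxxxxxxxx------xxxxxxx                                              
230 xxxx-xxxxxxxxxxxxxxxxxxx                                                
232 xxxxxxxxxxxxxxxxxxxxxx                                                  
234 xxxxxxxxxxxxxxxxxxxx-                                                   
236 xxxxxxxxxxxxxxxxxx                                                      
238 -xxxxxxxxxxxxxxx                                                        
240    -xxxxxxxxx-                       -xxxx-                             
242        xxxx                          -xxxxxxxxx-                        
244                                     -x- -- xxxxx-     -                 
246                                      xxxxx -x-  -xxxx-    -             
248                                        -xxxxxxx- xxxx-                  
250                                          -xxxxxx- ---                 
[... 3225 characters left out ...]
    -xxxxxxxxxxxxxxx
288                                                                 xxxxxxxxxxxxxxxx
290                                                                -xxxxxxxxxxxxxxxx
292                                                                -xxxxxxxxxxxxxxxx
294                                                               -xxxxxxxxxxxxxxxxx
296                                                               -xxxxxxxxxxxxxxxxx
298                                                               xxxxxxxxxxxxxxxxxx
300                                                              -xxxxxxxxxxxxxxxxxx
302                                                              -xxxxxxxxxxxxxxxxxx
```

Run:
```python
from h import *
c=np.load("s7.npz"); a=np.load("scene.npz")["img"]
g=cv2.cvtColor(c["img"],cv2.COLOR_RGB2GRAY); g0=cv2.cvtColor(a,cv2.COLOR_RGB2GRAY)
for y in range(236,256): print(y," ".join("%3d"%g[y,x] if abs(int(g[y,x])-int(g0[y,x]))>12 else "  ." for x in range(412,444)))
P=onz(c,[(421,244),(428,247),(435,248)],.017); print(P)
```

```text
236   .   .   .   .   .   .   .   .   .   .   .   .   .   .   .   .   .   .   .   .   .   .   .   .   .   .   .   .   .   .   .   .
237   .   .   .   .   .   .   .   .   .   .   .   .   .   .   .   .   .   .   .   .   .   .   .   .   .   .   .   .   .   .   .   .
238   .   .   .   .   .   .   .   .   .   .   .   .   .   .   .   .   .   .   .   .   . 126 140   .   .   .   .   .   .   .   .   .
239   .   .   .   .   . 154 174 192 201 170   .   .   .   .   .   .   .   .   .   .   . 108 116 130   .   .   .   .   .   .   .   .
240   .   .   .   .   . 156 190 218 227 210 151   .   .   .   .   .   .   .   .   .   . 106 105 107 116   .   .   .   .   .   .   .
241   .   .   .   . 117 155 189 218 234 224 180 136   .   .   .   .   .   .   .   .   . 105 107 106 107 110 124 139   .   .   .   .
242   .   .   .   .   . 145 177 204 221 210 180 170 186 198 182 144   .   .   .   .   . 103 102 106 105 105 105 109 123 133 151   .
243   .   .   .   .   .   . 158 178 165 148 152 181 206 221 214 177 136   .   .   . 107 103 105 104 101 105 105 107 106   . 124 142
244   .   .   .   . 127 114 127 129 113 111 
[... 957 characters left out ...]
 .   .   .   .   .   .   .   .   .   .   .   .   .   .
252   .   .   .   .   .   .   .   .   .   .   .   .   . 192 180 180 190 203   .   .   .   .   .   .   .   .   .   .   .   .   .   .
253   .   .   .   .   .   .   .   .   .   .   .   .   .   . 210   .   .   .   .   .   .   .   .   .   .   .   .   .   .   .   .   .
254   .   .   .   .   .   .   .   .   .   .   .   .   .   .   .   .   .   .   .   .   .   .   .   .   .   .   .   .   .   .   .   .
255   .   .   .   .   .   .   .   .   .   .   .   .   .   .   .   .   .   .   .   .   .   .   .   .   .   .   .   .   .   .   .   .
[[ 0.52187233 -0.2028212   0.017     ]
 [ 0.50332668 -0.20617045  0.017     ]
 [ 0.49200883 -0.21584903  0.017     ]]
```

Three bright ball highlights at (420,241), (426,244) and (431,248) are near y = -0.20, so all three balls are in the tray. Next I'll turn the can back by rolling its underside over the tray's near rim.

Request:
carry_out(
  series=[-0.1,0,0,0,-0.21,0,0,0,-0.21,0,0.2,0,-0.21,0,0.4,0,-0.21,0,0.44,0,-0.21,0,0.47,0,-0.15,0,0.46,0,-0.1,0,0.455,0,-0.04,0,0.44,0,0.016,0,0.425,0,0.075,0,0.415,0,0.134,0,0.405,0,0.19,0,0.397,0,0.255,0,0.39,0,0.255,0,0.39,0],
)

```text
time_s: 24.55
ee_pos: [0.5149, -0.09, 0.1653]
eef_rot: [-2.209, -2.233, -0.001]
contact_force: [0.2, -1.7, 0.1]
width: 0.298
gripper_force: 31.4
```

```bash
cat > chk.py <<'E'
from asc import *
from station import sensors, viewer
def chk(ths,x0=320,x1=455,y0=180,y1=275):
    st=sensors.state(); print(st["time_s"],st["ee_pos"].round(4),st["contact_force"].round(1),st["width"])
    c=viewer.read_camera("scene"); asc(c["img"],x0,x1,y0,y1)
    pv=st["ee_pos"]+[0,0,.012]
    for th in ths:
        t=np.radians(th); ex=np.array([0,np.cos(t),np.sin(t)]); ez=np.array([0,-np.sin(t),np.cos(t)])
        f=lambda x,z,y: pv+ex*(x-.04675)+ez*(z-.104)+np.array([y,0,0])
        print(th,proj(c,[f(-.06,0,-.033),f(.06,0,-.033),f(.06,.055,-.033),f(-.06,.055,-.033)]).round().tolist())
E
python3 -c "
from chk import *
chk((30,45,60))"
```

```text
24.55 [ 0.5149 -0.09    0.1653] [ 0.2 -1.7  0.1] 0.2982661447427538
180 wwwwwwwwwwwwwppppppppppp...pp.##CC...###.p...pppppppppppppp....ppppp
183 wwwwwwwwwwwwwpppppppppppppp...CCCCC..#CCppppp...ppppppppppppppp...pp
186 wwwwwwwwwwwww..pppppppppppppp.CCCCC.C#CCpppppppp...pppppppppppppppp.
189 wwwwwwwwwwwwwp....ppppppppppp.CCCCC.CCCCpppppppppppp...ppppppppppppp
192 wwwwwwwwwwwwwppp.....ppppppp.CCCCC..CCC.ppppppppppppppp...pppppppppp
195 wwwwwwwwwwww.pppppp.....ppp.CCCCC....w.....ppppppppppppppp....pppppp
198 wwwwwwwwwwww.ppppppp.......CCCCCCWppppppppp...pppppppppppppppp...ppp
201 .wwwwwwwwwwwppppppp..C....CCCCCCw.pppppppppppp...pppppppppppppppp...
204 wwwwwwwwwww.pppppp.CCCC..CCCCCCWwpppppppppppppppp...pppppppppppppppp
207 wwwwwwwwwwwppppp..CCCCCCCCCCCCw........ppppppppppppp...ppppppppppppp
210 wwwwwwwwww.......CCCCCCCCCCCC.C.....CCCC.pppppppppppppp....ppppppppp
213 ..wwwwww........CCCCCCCCCCCCCCCC...CCCCCC.pppppppppppppppp....pppppp
216 ...............CCCCCCCCCCCCCCCCCCCCCCCCC....ppppppppppppppppp....ppp
219 ..............CCCCCCCCCCCCCCCCCCCCCCCC..p......ppppppppppppppppp....
222 ......
[... 807 characters left out ...]
..........................CCCCWWWWWWWWWWWWWWWWWWWWWWWWwppp
258 ...............p.....................WWWWWWWWWWWWWWWWWWWWWWWWWWWwppp
261 .........pppppppppppppp................WWWWWWWWWWWWWWWWWWWWWWWwwpppp
264 ......pppppppppppppppppppppppp..........WWWWWWWWWWWWWWWWWWw.p.pppppp
267 .ppppppppppppppppppppppppppppppp........WWWWWWWWWWWWWww..ppppppppppp
270 ppppppppppppppppppppppppppppppppppp.....WWWWWWWWWw.......ppppppppppp
273 ppppppppppppppppppppppppppppppppppppp..WWWWWWw...ppppppppppppppppppp
30 [[408.0, 253.0], [369.0, 239.0], [382.0, 213.0], [420.0, 229.0]]
45 [[393.0, 260.0], [362.0, 232.0], [379.0, 209.0], [410.0, 238.0]]
60 [[379.0, 263.0], [356.0, 222.0], [377.0, 203.0], [398.0, 245.0]]
```

The tilt is back to about 45°, with the sill corner near (411,237). I'll keep rolling it towards level, then lift.

Request:
carry_out(
  series=[0.06,0,0,0,0.12,0,0,0,0.2,0,0.008,0,0.28,0,0.016,0,0.362,0,0.027,0,0.44,0,0.05,0,0.52,0,0.075,0,0.595,0,0.1,0,0.68,0,0.14,0,0.77,0,0.18,0,0.77,0,0.18,0],
)

```text
time_s: 25.7
ee_pos: [0.5137, -0.0125, 0.1465]
eef_rot: [-2.208, -2.233, 0.001]
contact_force: [-0.5, 0.3, 0.5]
width: 0.294
gripper_force: 31.7
```

Request:
carry_out(
  series=[0,0,-0.15,0,0,0,-0.3,0,0.3,0,-0.3,0,0.6,0,-0.3,0,0.6,0,-0.3,0],
)

```text
time_s: 26.2
ee_pos: [0.5128, 0.051, 0.1768]
eef_rot: [-2.202, -2.236, -0.002]
contact_force: [0.9, -1.2, -3.8]
width: 0.298
gripper_force: 31.3
```

```bash
python3 -c "
from chk import *
chk((0,10,20,30),310,440,170,290)"
```

```text
26.2 [0.5128 0.051  0.1768] [ 0.9 -1.2 -3.8] 0.29798052620393256
170 .##########.##########.pppppppppppp...ppppppppppppppp..pppppppppp
173 .####################...ppppppppppppppp...pppppppppppppp...pppppp
176 www.#######.w.#######pppp..ppppppppppppppp...ppppppppppppppp...pp
179 w.w.#######C..######.ppppppp..ppppppppppppppp...pppppppppppppppp.
182 w....###############ppppppppppp..pppppppppppppppp...ppppppppppppp
185 .....############...pppppppppppppp...ppppppppppppppp...pppppppppp
188 .....####..####.ww....ppppppppppppppp...pppppppppppppppp...pppppp
191 .....#CCC..####wwwppp....ppppppppppppppp...pppppppppppppppp...ppp
194 .....#CCC..####ww.ppppp.....ppppppppppppppp....ppppppppppppppp...
197 .....CCCC..####wwppppppppp.....ppppppppppppppp...pppppppppppppppp
200 .....CCCC..####wwppppppppppp......pppppppppppppppp...pppppppppppp
203 ......CCC...##.wwpp...ppppppppp......pppppppppppppppp...ppppppppp
206 ......CCCC...www.p.CCC..pppppppppp......pppppppppppppppp...pppppp
209 ......CCCC..www....CCCC.ppppppppppppp......pppppppppppppppp...ppp
212 .....CCCCC...w.CCCCCCCC.ppppppppppppppp......pppppp
[... 1335 characters left out ...]
w.....ppp
272 ...pppppppppppppppppppppppppppppppppppp..p...WWWWWWw....pp..ppppp
275 ........ppppppppppppppppppppppppppppppppp...WWWw......pp.pppppppp
278 ..........pppppppppppppppppppppppppp.....................p......p
281 .............ppppppppppppppppppp.................................
284 ................ppppppppppp......................................
287 ..................ppppp..........................................
0 [[382.0, 240.0], [331.0, 255.0], [331.0, 228.0], [383.0, 214.0]]
10 [[373.0, 250.0], [323.0, 255.0], [327.0, 228.0], [379.0, 224.0]]
20 [[364.0, 259.0], [315.0, 254.0], [324.0, 226.0], [373.0, 232.0]]
30 [[353.0, 266.0], [308.0, 252.0], [321.0, 224.0], [366.0, 241.0]]
```

The tilt is about 10° (lower edge from (371,251) to (322,254)). I'll move over the plate centre and press it level.

Request:
carry_out(
  series=[-0.09,0,0,0,-0.185,0,0.1,0,-0.185,0,0.25,0,-0.185,0,0.4,0,-0.185,0,0.5,0,-0.185,0,0.53,0,-0.17,0,0.56,0,-0.15,0,0.59,0,-0.13,0,0.62,0,-0.11,0,0.65,0,-0.1,0,0.68,0,-0.09,0,0.7,0,-0.085,0,0.72,0,-0.085,0,0.72,0],
)

```text
time_s: 27.65
ee_pos: [0.5154, 0.0398, 0.1066]
eef_rot: [2.208, 2.234, 0.007]
contact_force: [-1.0, 4.1, 5.5]
width: 0.298
gripper_force: 32.8
```

```bash
python3 -c "
from chk import *
chk((0,5),310,420,200,290)"
```

```text
27.65 [0.5154 0.0398 0.1066] [-1.   4.1  5.5] 0.297681263904278
200 ..###################C..#ppp......pppppppppppppppp...pp
203 ...##########..######C.#.pppppp......pppppppppppppppp..
206 ...####################.pppppppppp.....pppppppppppppppp
209 ......########.########.ppppppppppppp.....ppppppppppppp
212 ......#######...######.pppppppppppppppp......pppppppppp
215 .......C#############.ppppp..ppppppppppppp......ppppppp
218 .......#############C.ppppp.ppppppppppppppppp......pppp
221 .......####.#####.......pppppppppppppppppppppppp......p
224 .......#CC...###C...p.....ppppppppppppppppppppppppp....
227 .......#CCC..###.pppp..pppppppppppppppppppppp..wWWWWww.
230 .......CCCC..###.pppp....ppppppppppppppp..wWWWWWWWW...W
233 ........CCC..###.pppp.CCC..pppppppp.wwWWWWWWWWWWWWW....
236 .pppppp.CCC..C#..p....CCCCC..p.wWWWWWWWWWWWWWWWWWW.....
239 ...p....CCCC..WwW.CCCCCCCCCCWWWWWWWWWWWWWWWWWWWWWW....W
242 p........CCCC.WWWWWW..CCCCCCCWWWWWWWWWWWWWWWWwpppppp..W
245 .....CCCCCCC..WWWWWWWW...CCCCCCCWWWWWWWWWWWWWWw.pppppp.
248 .pp.CCCCCCCC..WWWWWWWWWWW.CCCCCCCCWWWWWWWWWWWWWWw.pppwW
251 ..p.CCCCCCCC
[... 197 characters left out ...]
CCCCCCCC......WWWWWWWWWWWW
263 ...CCCCCCCCCCCCCCCCCCCCCCCCCCCCCCCCCC........WWWWWWWWWW
266 ....CCCCCCCCCCCCCCCCCCCCCCCCCCCCCCCCC........WWWWWWWWWW
269 ...CCCCCCCCCCCCCCCCCCCCCCCCCCCCCCCCC.pp......WWWWWWWWWW
272 ....CCCCCCCCCCCCCCCCCCCCCCCCCCCCC.w.ppp..p...WWWWWWw..p
275 ......CCCCCCCCCCCCCCCCCCCCCCC..pppppppppp...WWWw....p..
278 .......CCCCCCCCCCCCCCCCC..pppppppppp...................
281 .........CCCCCCCCCC...pppppppppp....................pp.
284 ...........CCC...pppppppppp............................
287 .................pppppp................................
0 [[383.0, 269.0], [334.0, 285.0], [335.0, 260.0], [385.0, 245.0]]
5 [[379.0, 274.0], [330.0, 286.0], [333.0, 260.0], [383.0, 249.0]]
```

Request:
carry_out(
  series=[0,0,0.015,0,0,0,0.025,0,0,0,0.025,0],
)

```text
time_s: 28.0
ee_pos: [0.5155, 0.0396, 0.1046]
eef_rot: [2.208, 2.233, 0.008]
contact_force: [-1.4, 4.5, 8.2]
width: 0.293
gripper_force: 33.2
```

Request:
carry_out(
  series=[0,0,0,0,0,0,0,0,0,0,0,0,0,0,0,0,0,0,0,0,0,0,0,0,0,0,-0.15,0,0,0,-0.35,0,0,0,-0.6,0,0,0,-0.8,0,0,0,-1,0,0,0,-1,0,0,0,-1,0],
  jaw=70,
)

```text
time_s: 29.3
ee_pos: [0.5135, 0.0372, 0.2028]
eef_rot: [2.211, 2.232, 0.001]
contact_force: [0.4, 0.1, -0.0]
width: 0.726
gripper_force: 0.0
```

Run:
```python
from asc import *
from station import sensors, viewer
st=sensors.state(); print(st["time_s"],st["ee_pos"],st["contact_force"])
c=viewer.read_camera("scene"); asc(c["img"],310,420,200,296)
for y in (-.002,-.007,-.0125):
    f=lambda x,z,s:[.515+s,y+x,.012+z]
    print(y,proj(c,[f(-.06,0,-.033),f(.06,0,-.033),f(.06,.055,-.033),f(-.06,.055,-.033),f(.053,.116,-.013)]).round().tolist())
g=cv2.cvtColor(c["img"],cv2.COLOR_RGB2GRAY); g0=cv2.cvtColor(np.load("scene.npz")["img"],cv2.COLOR_RGB2GRAY)
for yy in range(236,254): print(yy,"".join("O" if int(g[yy,x])-int(g0[yy,x])>60 else "x" if abs(int(g[yy,x])-int(g0[yy,x]))>15 else "." for x in range(395,446)))
d=cv2.absdiff(c["img"],np.load("scene.npz")["img"]).max(2); print("bystanders diff",(d[282:322,308:332]>50).sum(),(d[252:290,262:305]>50).sum())
```

```text
29.3 [0.51350929 0.03721838 0.20276734] [ 0.398134    0.11715921 -0.01001452]
200 .....wwwwwwwwwwwwppppppppppp......pppppppppppppppp...pp
203 .....wwwwwwwwwwwwpppppppppppppp......pppppppppppppppp..
206 .....wwwwwwwwwww.ppppppppppppppppp......ppppppppppppppp
209 .....wwwwwwwwwww....ppppppppppppppppp.....ppppppppppppp
212 ......wwwwwwww........ppppppppppppppppp......pppppppppp
215 ......................ppppp..ppppppppppppp......ppppppp
218 ......................ppppppppppppppppppppppp......pppp
221 .........................ppppppppppppppppppppppp......p
224 ............Ww............pppppppppppppppppppppppp.....
227 .........CCC..W.pppp...pppppppppppppppppppppp..wWWWW.w.
230 ........CCCCC.Wpppppp....ppppppppppppppp..wwWWWWWWW....
233 ........CCCCC.wpppppp.CCC..pppppppp.wwWWWWWWWWWWWWW....
236 ..ppppp.CCCCC.w.pp....CCCC.C...wwWWWWWWWWWWWWWWWWW.....
239 ........CCCCC.www.CCCCCCCCCCWWWWWWWWWWWWWWWWWWWWWW....W
242 ........CCCC..WWWWW...CCCCCCCCWWWWWWWWWWWWWWwwppppppp.W
245 .......CCCCCC.WWWWWWWW...CCCCCCCCWWWWWWWWWWWWWWppppppp.
248 ..p..CCCCCCC..WWWWWWWWWWW..CCCCCCCWWWWWWWWWWWWWWw.pppwW
25
[... 1492 characters left out ...]
......
242 ......................xxOOOOxOOOx..................
243 .......................xxxxxOOOOxx.................
244 .....................xxx.xx.xOOOOx.................
245 ......................xxxxx.xOOOOxOOOx.............
246 ......................xxxxx.xxxxxxOOOOx............
247 ......................xxxxxxx..x.xOOOOx............
248 ........................xxxxxxxx.xxOOOx............
249 .........................xxxxxxxx.xOOOx............
250 ..........................xxxxxxxx.xxx.............
251 ..............................xxxxx................
252 ..............................xxx..................
253 ...................................................
bystanders diff 22 45
```

```bash
python3 -c "
from station import workorder
print(workorder.finish_job())"
```

```text
the job is handed in; nothing more can be done
None
```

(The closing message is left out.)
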